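# Take the push-and-turn safety cap off the solvent can

### The arm

A 6-joint arm with a two-finger parallel gripper is mounted at the origin on a cart in front of the work surface, level with it; the furniture and walls round the work are solid. World frame = base frame: x ahead of the robot, y to its left, z up, the work surface at z = 0. Lengths are in m, angles in rad, forces in N, time in s.
With the tool pointing down it reaches from about 0.3 to 0.875 m from the base axis. Payload 6.4 kg.
Tool frame: the origin (TCP) lies at the very end of the fingers, on their centre line; the grasp point (between the pads) lies 19 mm behind it; z points along the fingers, y is the line along which they close (so a half turn about z gives the same grasp; the last joint's range is limited). The gripper opens to 85 mm and grips with 20 to 120 N. Pads are 22 mm wide; open, the fingers measure 114 mm over their backs; the gripper's body (76 mm by 85 mm) begins 54 mm behind the grasp point. The pads swing forward as they close: fully open they stand 13 mm farther back than shut.
Start: joints at [0.904, 0.181, 1.607, -0, 1.354, -0.206], TCP at [0.256, 0.515, 0.231] pointing down, gripper open.
Joint ranges: [-2.99, 2.99], [-0.89, 2.07], [0.3, 2.58], [-1.14, 4.28], [0, 2.63], [-3.12, 3.12]. Speed limits (rad/s): [2.57, 2.57, 3.01, 3.14, 3.14, 3.14].

### API

Orientations are given as a unit quaternion [w, x, y, z].
In Python, from bench import ctrl gives the robot as it stands.
- The arm moves only by the tool jog_arm, never from a script. Its argument "series" is a list that holds one entry, the list of rows, each a list of 7 numbers: the shift along the tool's x, y, z in mm, then the turn, a rotation vector about the tool's x, y, z in rad, then the finger opening in mm, from 0 to 85.4. In form: [[[tx, ty, tz, rx, ry, rz, gripper], ...]]. A call has exactly 10 rows; each row shifts and turns the commanded pose from where the row before left it, along the tool's axes as they then stand; what a row does not reach is not made up. A row lasts 1/10 s, in which the tool goes at most 50 mm and 8.59 degrees, less where a joint would pass 70% of its speed; a pose out of reach is approached as far as the arm can. A call with a gripper value outside its range is refused whole. The fingers move at their own pace and stop on an object; the grip force is fixed at half the most. Time passes only in rows, so rows that do not move let the fingers close, or fill a call up. It gives the time, the measured TCP pose, the force, the opening and the grip force at its end, in the units of the state.
- ctrl.get_obs(): the state, without advancing time (a new reading comes with each control period).
- ctrl.camera(name): name is "side" or "top" or "wrist"; returns a dict with "frame" (480x640x3 uint8, blue, green, red), "z_map" (480x640 float32, m along the optical axis (not along the pixel's ray), 0 where there is no reading), "fx", "fy", "cx", "cy" (pixels), "k1" (the pictures are not rectified: a ray, as slopes to the right and down, at radius r is drawn at 1 + k1 r^2 times it, then the intrinsics apply), "xyz" and "rotation" of the camera in the world. Camera axes: x right, y down, z forward; pixel columns grow to the right and rows downward; lengths in m; the calibration is good to about 2 mm. A picture is of the moment at which its call begins.
- ctrl.hand_in(): hands the job in; it is judged then, once.
The state is a dict: "time_s": time; "q": joint angles; "dq": joint speeds; "joint_efforts": joint torques, N m; "eef_pos": TCP position; "eef_rot": TCP orientation; "wrist_force": force on the tool from outside, world axes, zero at the start; "torque": the same for the moment, N m; "opening": opening from 0.0 (shut) to 1.0 (fully open); "grasp_force": force on a finger pad.
Only numpy, scipy, OpenCV 4.12 (cv2) and the standard library are available. Lean on these libraries where they do the work, as an engineer would, in place of code of your own. Each camera call takes 0.05 s, during which the arm holds its last target. There are 200 camera calls.

### The job

Open the blue solvent can: push its red child-resistant cap down against the spring, keep it down while you turn it to the left as far as it goes, lift it off, and leave it lying right way up in the small steel dish. Feel for the spring and the stop rather than forcing them, and do not disturb the other things on the bench.

Things in the scene. Friction and masses are not known exactly. Their poses are not given: they have to be found in the camera images.
- can: Blue rectangular solvent can, 72 (x) x 112 (y) mm, its top at z = 100 mm, in a plywood cradle 112 x 152 mm that is screwed to the bench (it cannot move). Origin: under the middle of the can at bench height, z up; the neck stands upright on this axis.
- neck_top (a point): Middle of the top of the can's steel neck, 124 mm above the bench. Under its interrupted flange, 42 mm in diameter, the cap's lugs hook. A sprung, damped brass plunger in the middle pushes the cap up; let go, its top stands 9 mm above this point. A cap lifted off must rise about 20 mm to be clear.
- cap: Red cap, 60 g: round ribbed skirt 59 mm in diameter and 18 mm high, on it a hexagonal grip crown 36 mm across flats (42 over corners), 24 mm high (42 mm in all). Origin: centre of its underside, z up, x square to two of the crown's flats. Starts locked on the neck, origin 116 mm above the bench. It may be regrasped during the turn: let go, it springs up, stays on and must be pressed again.
- cap_shoulder (a point): On the cap's axis at the height of the flat shoulder round the crown (9 mm wide, 18 mm above the underside), where fingertips can push. To unlock, press the cap about 4 mm down against the spring (8 N at first, 12 N at 4 mm, 15 N and solid at 7 mm) and hold it down while turning anticlockwise seen from above; two catches bar the way if it is let up.
- cap_crown (a point): On the cap's axis, half-way up the crown, 30 mm above the underside. Turn from start to solid end stop: 90 to 155 degrees (1.57 to 2.7 rad), unseen. Free to lift straight off only in the last 18 degrees; ease back 5 to 10 degrees from the stop, then lift. Running free it resists with under 0.1 N m; at the stop 0.2 N m is plenty, 0.6 N m is too much.
- dish: Small round steel dish, loose, 300 g, outer diameter 120 mm at the rim, 12 mm high; flat inside floor 3 mm above its underside, about 100 mm across. Origin: centre of its underside, z up.
- solder_reel: Blue reel of solder wire, 49 mm in diameter, 30 mm high, a bystander. Origin: centre of its underside.
- flux_jar: Small cream jar with a green lid, 44 mm in diameter, 34 mm high, a bystander. Origin: centre of its underside.
- video_box: Small black upright box, 56 x 30 x 96 mm, a bystander. Origin: centre of its underside.
Things that resemble listed ones, but are neither listed nor needed, are in the scene too. Leave any purple look-alike of the can alone.

How it is judged:
On the way, in this order (a step that is already met when the one before it is completed fails the run):
1. the locked cap is pushed down at least 3 mm on its neck (z of cap in the frame of can below 0.113 m and horizontal distance between cap and can below 0.005 m), for 0.1 s.
2. the cap is lifted clear of the neck (z of cap in the frame of can above 0.13 m), for 0.1 s.
At the end, for the whole second after the job is handed in: The cap rests right way up (within 0.12 rad) flat on the floor of the steel dish, its centre within 30 mm of the dish's; the dish stands level on the bench; both are at rest (horizontal distance between cap and dish below 0.03 m and z of cap in the frame of dish between 0 and 0.008 m and angle between cap's own z axis and vertical below 0.12 rad and angle between dish's own z axis and vertical below 0.08 rad and height (world z) of dish below 0.006 m and linear speed of each of cap, dish below 0.02 m/s); the robot touches nothing.
It fails at once if the cap or its stop is forced: more than 80 N between the cap and the can's neck (contact force between cap and can above 80 N).
It fails at once if the dish is pushed more than 50 mm away (distance of dish from where it was at the start of the episode above 0.05 m).
It fails at once if the solder reel is displaced by more than 30 mm (distance of solder_reel from where it was at the start of the episode above 0.03 m).
It fails at once if the flux jar is displaced by more than 30 mm (distance of flux_jar from where it was at the start of the episode above 0.03 m).
It fails at once if the black box is displaced by more than 30 mm (distance of video_box from where it was at the start of the episode above 0.03 m).
It also fails if it takes over 72 s, if anything falls off the work surface, if the arm or the gripper's body presses on something with over 40 N, if the wrist force passes 120 N, or if a joint passes its speed limit or range.

## Working session

There is one attempt and no reset: what is moved stays moved. The work goes in short steps, Python scripts to look and compute and a tool call to move; the robot and the scene stay as the last step left them, time stands still between calls to the robot, and variables do not carry over. Pictures are saved under pics/ and viewed, at most 10 in all, crops included, and the job is handed in when it is done.

Besides the shell and the picture viewer there is one more tool, called as a command line: name --argument value ..., lists and objects as JSON in quotes. jog_arm: Moves the arm, as the interface text tells. Its arguments: {"type":"object","properties":{"series":{"type":"array"}},"required":["series"]}

```bash
mkdir -p pics; ls; cat > h.py <<'E'
import numpy as np, cv2
from bench import ctrl
def cast(c,u,v,z):
    "pixels -> world points on plane z"
    p=np.array([[[ (u-c['cx'])/c['fx'],(v-c['cy'])/c['fy'] ]]],float)[0,0]
    d=p.copy()
    for _ in range(20): d=p/(1+c['k1']*(d@d))
    r=np.array(c['rotation']).reshape(3,3)@np.array([d[0],d[1],1]); o=np.array(c['xyz'])
    return o+r*(z-o[2])/r[2]
def pt(c,u,v):
    z=c['z_map'][int(v),int(u)]
    p=np.array([(u-c['cx'])/c['fx'],(v-c['cy'])/c['fy']]); d=p.copy()
    for _ in range(20): d=p/(1+c['k1']*(d@d))
    return np.array(c['xyz'])+np.array(c['rotation']).reshape(3,3)@np.array([d[0]*z,d[1]*z,z])
E
python3 - <<'E'
from h import *
o=ctrl.get_obs(); print(o)
ims=[]
for n in("top","side","wrist"):
    c=ctrl.camera(n); np.save(f'pics/{n}0.npy',c,allow_pickle=True); cv2.imwrite(f'pics/{n}0.png',c['frame']); print(n,c['xyz'],np.round(c['rotation'],3).tolist(),c['fx'],c['k1'])
E
```

```text
pics
{'time_s': 0.0, 'q': array([ 9.03716085e-01,  1.81565534e-01,  1.60799559e+00, -2.67966787e-05,
        1.35379713e+00, -2.06270840e-01]), 'dq': array([-5.43416124e-04,  3.55501826e-04,  6.56256029e-04, -2.31922792e-03,
        8.51311693e-05,  5.82222753e-04]), 'joint_efforts': array([ 1.32230474e-05, -4.44866395e+01, -3.51346529e+01, -1.37890111e-04,
        8.94324883e-03,  1.79540862e-06]), 'eef_pos': array([0.25531692, 0.51459407, 0.23037638]), 'eef_rot': array([-3.61509278e-04,  2.28368640e-01,  9.73574335e-01, -8.05495809e-04]), 'wrist_force': array([-0.42876048, -0.1439479 ,  0.00859695]), 'torque': array([ 0.00823618, -0.0021493 ,  0.00724674]), 'grasp_force': 0.0, 'opening': 0.9971645151045103}
top [ 0.29018644 -0.2210362   1.51002308] [-0.11, 0.828, -0.545, 0.077] 564.6139811002503 -0.10965628392692996
side [ 0.40510082 -1.18500826  1.11266567] [-0.413, 0.905, -0.089, 0.048] 593.787433256087 0.06486211953691096
wrist [0.18866609 0.54734423 0.37369942] [0.125, 0.841, 0.521, 0.076] 376.2385250664857 -0.0564323609284433
```

```bash
sed -i "s/np.array(c\['rotation'\]).reshape(3,3)/R(c)/; s/^from bench.*/&\nfrom scipy.spatial.transform import Rotation as Rn\ndef R(c): return Rn.from_quat(np.roll(c['rotation'],-1)).as_matrix()/" h.py; cat h.py|head -8
```

```text
import numpy as np, cv2
from bench import ctrl
from scipy.spatial.transform import Rotation as Rn
def R(c): return Rn.from_quat(np.roll(c['rotation'],-1)).as_matrix()
def cast(c,u,v,z):
    "pixels -> world points on plane z"
    p=np.array([[[ (u-c['cx'])/c['fx'],(v-c['cy'])/c['fy'] ]]],float)[0,0]
    d=p.copy()
```

View pics/top0.png

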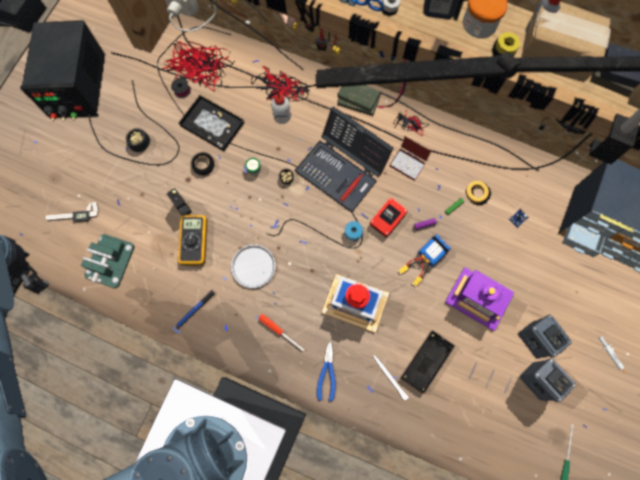

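View pics/side0.png

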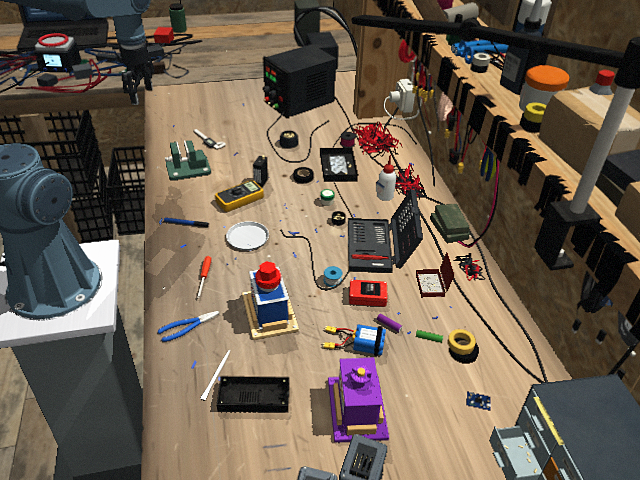

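Top view: red cap on blue can at (358,295). Possible confusions: the red meter (388,217), the red screwdriver (272,326), the purple look-alike can with brass cap (490,295) and the blue battery (433,250). Dish is at (254,267), reel (353,232), jar (252,166), and probably the black box at (179,200). The side view shows the cap at (268,273) and the dish at (247,236).

```bash
python3 - <<'E'
from h import *
L=lambda n:np.load(f'pics/{n}0.npy',allow_pickle=True).item()
t,s=L('top'),L('side')
def red(c,u0,v0,r=30):
    f=c['frame'].astype(int); m=((f[...,2]>130)&(f[...,1]<70)&(f[...,0]<70)).astype(np.uint8)
    k=np.zeros_like(m);k[v0-r:v0+r,u0-r:u0+r]=1; m*=k
    n,l,st,ce=cv2.connectedComponentsWithStats(m); i=1+np.argmax(st[1:,4]); print(st[i],ce[i]); return l==i
for c,u,v in((t,358,295),(s,268,273)):
    m=red(c,u,v); ys,xs=np.nonzero(m)
    P=np.array([pt(c,x,y) for x,y in zip(xs,ys)])
    top=P[P[:,2]>.152]; sh=P[(P[:,2]<.14)&(P[:,2]>.13)]
    print('top',top.mean(0),len(top),(top.min(0)+top.max(0))/2,'z max',P[:,2].max(),'sh',(sh.min(0)+sh.max(0))/2 if len(sh) else 0)
for n,u,v,z in(('dish',254,267,.012),('reel',353,232,.03),('jar',252,166,.034),('box',176,193,.09),('meter',388,217,.03),('driver',272,326,.02)):
    print(n,cast(t,u,v,z),pt(t,u,v))
# dish contour
f=t['frame'];g=cv2.cvtColor(f,cv2.COLOR_BGR2HSV); m=((g[...,1]<40)&(g[...,2]>120)).astype(np.uint8);m[:235]=0;m[300:]=0;m[:,:220]=0;m[:,290:]=0
co=max(cv2.findContours(m,0,1)[0],key=cv2.contourArea);e=cv2.fitEllipse(co);print(e,cast(t,*e[0],.012))
cv2.imwrite('pics/crop1.png',np.hstack([cv2.resize(f[255:345,315:405],(400,400),interpolation=2),cv2.resize(s['frame'][240:340,220:320],(400,400),interpolation=2)]))
E
```

```text
[346 286  23  22 382] [357.17015707 296.2434555 ]
top [ 0.5225256  -0.19739778  0.15904855] 194 [ 0.52318601 -0.19689638  0.15950463] z max 0.16643452572025086 sh [ 0.52142465 -0.19783373  0.13498994]
[256 262  25  24 340] [268.65       273.21764706]
top [ 0.52548407 -0.21075163  0.17202723] 162 [ 0.47487273 -0.68021014  0.63281576] z max 1.1126656724099375 sh [ 0.52578472 -0.19966995  0.1350193 ]
dish [0.50444367 0.09194919 0.012     ] [0.50580902 0.09394367 0.00245393]
reel [ 0.69683344 -0.11785727  0.03      ] [ 0.70384227 -0.11607891  0.00449081]
jar [0.76118673 0.21702438 0.034     ] [0.76227618 0.21803763 0.03058588]
box [0.59272373 0.35547082 0.09      ] [0.59270647 0.35543794 0.090081  ]
meter [ 0.77444795 -0.18972422  0.03      ] [ 0.77380321 -0.18976591  0.03197048]
driver [ 0.37854735 -0.02071339  0.02      ] [ 0.37863781 -0.0205083   0.01847456]
((252.8131103515625, 266.138671875), (42.86992263793945, 44.621795654296875), 51.749149322509766) [0.50532074 0.09593457 0.012     ]
```

View pics/crop1.png

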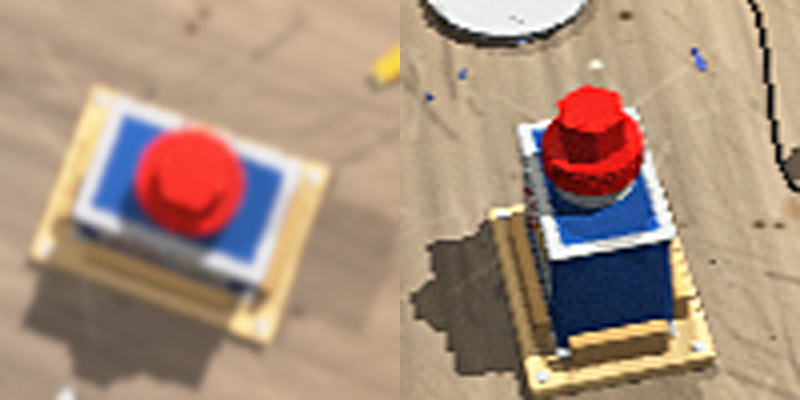

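The crop confirms it: red ribbed cap with hexagonal crown on the blue can in its plywood cradle. Now moving above it.

jog_arm --series '[[[-28,-26,-2.5,0,0,0,85],[-28,-26,-2.5,0,0,0,85],[-28,-26,-2.5,0,0,0,85],[-28,-26,-2.5,0,0,0,85],[-28,-26,-2.5,0,0,0,85],[-28,-26,-2.5,0,0,0,85],[-28,-26,-2.5,0,0,0,85],[-28,-26,-2.5,0,0,0,85],[-28,-26,-2.5,0,0,0,85],[-28,-26,-2.5,0,0,0,85]]]'

```text
time_s: 1.15
eef_pos: [0.391, 0.1562, 0.2563]
eef_rot: [0.0, 0.228, 0.974, 0.0]
wrist_force: [0.6, 0.6, -1.1]
opening: 0.997
grasp_force: 0.0
```

jog_arm --series '[[[-28,-26,-2.5,0,0,0,85],[-28,-26,-2.5,0,0,0,85],[-28,-26,-2.5,0,0,0,85],[-28,-26,-2.5,0,0,0,85],[-28,-26,-2.5,0,0,0,85],[-28,-26,-2.5,0,0,0,85],[-28,-26,-2.5,0,0,0,85],[-28,-26,-2.5,0,0,0,85],[-28,-26,-2.5,0,0,0,85],[-28,-26,-2.5,0,0,0,85]]]'

```text
time_s: 2.15
eef_pos: [0.5262, -0.2012, 0.281]
eef_rot: [-0.0, 0.228, 0.974, 0.0]
wrist_force: [0.5, 0.1, -0.2]
opening: 0.995
grasp_force: 0.0
```

jog_arm --series '[[[0,0,0,0,0,0.145,85],[0,0,0,0,0,0.145,85],[0,0,0,0,0,0.145,85],[0,0,0,0,0,0.145,85],[0,0,0,0,0,0.145,85],[0,0,0,0,0,0.145,85],[0,0,0,0,0,0.145,85],[0,0,0,0,0,0.145,85],[0,0,0,0,0,0.145,85],[0,0,0,0,0,0.145,85]]]'

```text
time_s: 3.15
eef_pos: [0.5258, -0.1996, 0.2809]
eef_rot: [-0.0, 0.818, 0.575, -0.0]
wrist_force: [-0.1, 0.1, -0.0]
opening: 0.995
grasp_force: 0.0
```

jog_arm --series '[[[0,0,0,0,0,0.145,85],[0,0,0,0,0,0.145,85],[0,0,0,0,0,0.145,85],[0,0,0,0,0,0.145,85],[0,0,0,0,0,0.145,85],[0,0,0,0,0,0.145,85],[0,0,0,0,0,0.145,85],[0,0,0,0,0,0.145,85],[0,0,0,0,0,0.145,85],[0,0,0,0,0,0.145,85]]]'

```text
time_s: 4.15
eef_pos: [0.5259, -0.1996, 0.2809]
eef_rot: [-0.0, 0.994, -0.112, -0.0]
wrist_force: [-0.0, -0.7, -0.7]
opening: 0.993
grasp_force: 0.0
```

```bash
python3 - <<'E'
from h import *
o=ctrl.get_obs(); print(o['time_s'],o['q'],o['eef_pos'],o['eef_rot'])
c=ctrl.camera('wrist'); np.save('pics/w1.npy',c,allow_pickle=True); cv2.imwrite('pics/w1.png',c['frame'])
E
```

```text
4.15 [-5.73759366e-01  1.15205686e-01  1.58039772e+00  1.97541627e-07
  1.44671597e+00  1.22221118e+00] [ 0.52586298 -0.199597    0.28091371] [-1.61782343e-04  9.93668696e-01 -1.12349410e-01 -3.25356754e-04]
```

View pics/w1.png

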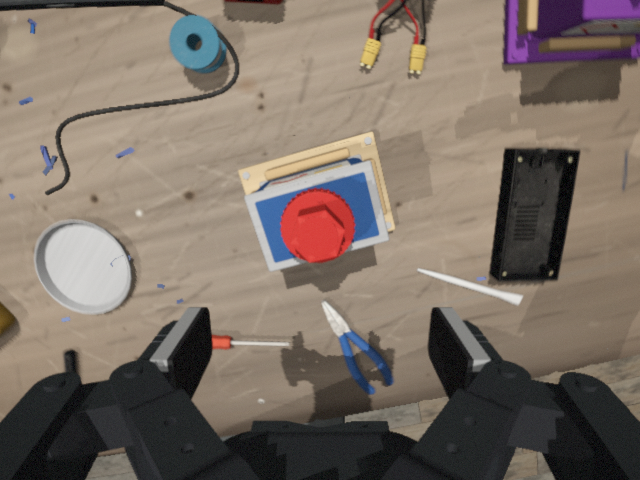

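Wrist view: cap at (317,226), crown's top face around (322,227), dish (84,265). I'll measure the crown's outline.

```bash
python3 - <<'E'
from h import *
c=np.load('pics/w1.npy',allow_pickle=True).item(); f=c['frame'].astype(int)
red=(f[...,2]>110)&(f[...,1]<80)&(f[...,0]<80)
red[:180]=0;red[280:]=0;red[:,:260]=0;red[:,380:]=0
ys,xs=np.nonzero(red); z=np.array([pt(c,x,y)[2] for x,y in zip(xs,ys)])
print(np.histogram(z,bins=np.arange(.11,.17,.004)))
m=np.zeros((480,640),np.uint8); m[ys[z>.153],xs[z>.153]]=1
m=cv2.morphologyEx(m,cv2.MORPH_OPEN,np.ones((3,3)))
co=max(cv2.findContours(m,0,1)[0],key=cv2.contourArea)[:,0]
W=np.array([cast(c,u,v,.158)[:2] for u,v in co]); mu=cv2.moments((W*1e5).astype(np.float32).reshape(-1,1,2)); C=np.array([mu['m10'],mu['m01']])/mu['m00']/1e5
d=W-C; r=np.hypot(*d.T); th=np.arctan2(d[:,1],d[:,0])
# flat width as function of angle
a=np.radians(np.arange(0,180,2)); w=[np.ptp(d@[np.cos(t),np.sin(t)])*1e3 for t in a]
ph=sum((x)*np.exp(6j*t) for x,t in zip(w,a)); print('C',C,'width phase: flat normals at',np.degrees(np.angle(-ph))/6,'mod60; amp',abs(ph)/len(a), 'w',min(w),max(w))
# skirt
k=np.zeros((480,640),np.uint8); k[red]=1; cc=max(cv2.findContours(k,0,1)[0],key=cv2.contourArea)[:,0]
S=np.array([cast(c,u,v,.134)[:2] for u,v in cc]); (cx,cy),rr=cv2.minEnclosingCircle((S*1e3).astype(np.float32)); print('skirt',cx,cy,rr)
im=f.astype(np.uint8).copy(); cv2.polylines(im,[co.reshape(-1,1,2)],1,(0,255,0),1)
cv2.imwrite('pics/crop2.png',cv2.resize(im[185:270,270:365],None,fx=6,fy=6,interpolation=cv2.INTER_CUBIC))
g=cv2.cvtColor(c['frame'],cv2.COLOR_BGR2HSV)
m=((g[...,1]<60)&(g[...,2]>110)).astype(np.uint8); m[:,160:]=0;m[:200]=0;m[330:]=0
e=cv2.fitEllipse(max(cv2.findContours(m,0,1)[0],key=cv2.contourArea)); print('dish',e,cast(c,*e[0],.010))
E
```

```text
(array([   0,    0,    3,   32,   46,  393, 1480,   40,   49,   45,   50,
        193, 1856,    0,    0]), array([0.11 , 0.114, 0.118, 0.122, 0.126, 0.13 , 0.134, 0.138, 0.142,
       0.146, 0.15 , 0.154, 0.158, 0.162, 0.166, 0.17 ]))
C [ 0.52440422 -0.19773929] width phase: flat normals at 1.354895563850051 mod60; amp 1.0187476343099608 w 36.1155101252672 42.11772233667704
skirt 524.8485107421875 -198.58192443847656 30.809497833251953
dish ((81.70759582519531, 263.3327331542969), (147.31759643554688, 186.9550018310547), 96.58689880371094) [0.51333851 0.09526579 0.01      ]
```

View pics/crop2.png

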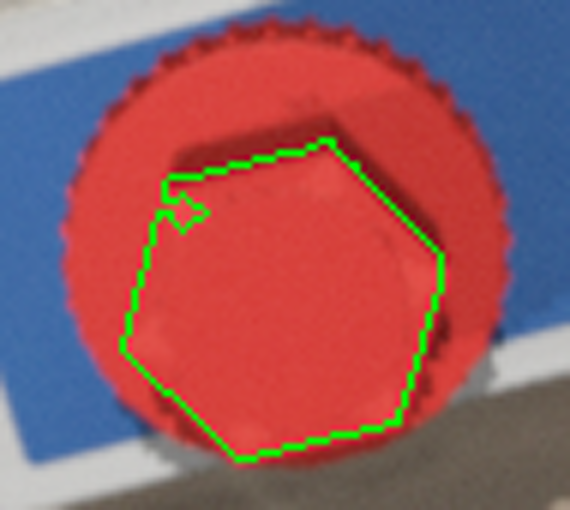

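Contour is clean: centre about (0.524, -0.198), flat normals at 1.35° mod 60. Turn the tool by +0.275, centre it, part-close and descend.

jog_arm --series '[[[0,0,0,0,0,0.055,46],[0,0,0,0,0,0.055,46],[0,0,0,0,0,0.055,46],[0,0,0,0,0,0.055,46],[0,0,0,0,0,0.055,46],[-2.5,-0.5,20,0,0,0,46],[0,0,25,0,0,0,46],[0,0,25,0,0,0,46],[0,0,25,0,0,0,46],[0,0,11,0,0,0,46]]]'

```text
time_s: 5.2
eef_pos: [0.5226, -0.1972, 0.1725]
eef_rot: [-0.001, 0.97, -0.243, -0.002]
wrist_force: [-0.2, -0.3, -0.2]
opening: 0.54
grasp_force: 0.0
```

```bash
python3 - <<'E'
from h import *
o=ctrl.get_obs(); print(o['time_s'],o['q'],o['eef_pos'],o['wrist_force'],o['torque'],o['opening'])
c=ctrl.camera('wrist'); np.save('pics/w2.npy',c,allow_pickle=True); cv2.imwrite('pics/w2.png',c['frame'])
E
```

```text
5.2 [-5.73240083e-01  2.07208040e-01  1.70063303e+00  1.15416297e-06
  1.23816065e+00  1.48935620e+00] [ 0.52262884 -0.19716891  0.17249526] [-0.23835965 -0.33713195 -0.23122836] [ 0.01979393  0.03179222 -0.02687548] 0.5395033641782658
```

View pics/w2.png

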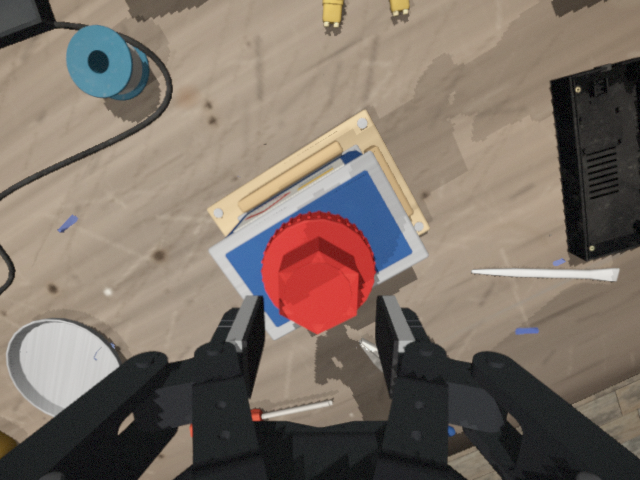

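The crown (320,292) is centred between the fingertips (250,320 / 392,320), with its flats facing the pads. Descend gently to feel the shoulder.

jog_arm --series '[[[0,0,8,0,0,0,46],[0,0,8,0,0,0,46],[0,0,6,0,0,0,46],[0,0,2,0,0,0,46],[0,0,2,0,0,0,46],[0,0,2,0,0,0,46],[0,0,2,0,0,0,46],[0,0,1,0,0,0,46],[0,0,0,0,0,0,46],[0,0,0,0,0,0,46]]]'

```text
time_s: 6.25
eef_pos: [0.5241, -0.1981, 0.1444]
eef_rot: [0.0, 0.97, -0.245, 0.0]
wrist_force: [0.8, -0.2, -1.1]
opening: 0.545
grasp_force: 0.0
```

jog_arm --series '[[[0,0,0.5,0,0,0,46],[0,0,0.5,0,0,0,46],[0,0,0.5,0,0,0,46],[0,0,0.5,0,0,0,46],[0,0,0.5,0,0,0,46],[0,0,0.5,0,0,0,46],[0,0,0,0,0,0,46],[0,0,0,0,0,0,46],[0,0,0,0,0,0,46],[0,0,0,0,0,0,46]]]'

```text
time_s: 7.25
eef_pos: [0.5241, -0.1981, 0.1413]
eef_rot: [0.0, 0.97, -0.245, 0.0]
wrist_force: [0.3, 0.0, 0.2]
opening: 0.537
grasp_force: 0.0
```

jog_arm --series '[[[0,0,0.5,0,0,0,46],[0,0,0.5,0,0,0,46],[0,0,0.5,0,0,0,46],[0,0,0.5,0,0,0,46],[0,0,0.5,0,0,0,46],[0,0,0.5,0,0,0,46],[0,0,0,0,0,0,46],[0,0,0,0,0,0,46],[0,0,0,0,0,0,46],[0,0,0,0,0,0,46]]]'

```text
time_s: 8.25
eef_pos: [0.5241, -0.1981, 0.1383]
eef_rot: [0.0, 0.97, -0.245, 0.0]
wrist_force: [0.6, -0.1, 0.5]
opening: 0.535
grasp_force: 0.0
```

jog_arm --series '[[[0,0,0.5,0,0,0,46],[0,0,0.5,0,0,0,46],[0,0,0.5,0,0,0,46],[0,0,0.5,0,0,0,46],[0,0,0.5,0,0,0,46],[0,0,0.5,0,0,0,46],[0,0,0,0,0,0,46],[0,0,0,0,0,0,46],[0,0,0,0,0,0,46],[0,0,0,0,0,0,46]]]'

```text
time_s: 9.25
eef_pos: [0.5241, -0.1981, 0.1353]
eef_rot: [0.0, 0.97, -0.245, 0.0]
wrist_force: [-0.0, 0.1, 0.1]
opening: 0.536
grasp_force: 0.0
```

jog_arm --series '[[[0,0,0.5,0,0,0,46],[0,0,0.5,0,0,0,46],[0,0,0.5,0,0,0,46],[0,0,0.5,0,0,0,46],[0,0,0.5,0,0,0,46],[0,0,0,0,0,0,46],[0,0,0,0,0,0,46],[0,0,0,0,0,0,46],[0,0,0,0,0,0,46],[0,0,0,0,0,0,46]]]'

```text
time_s: 10.25
eef_pos: [0.5241, -0.1981, 0.1328]
eef_rot: [0.0, 0.97, -0.245, 0.0]
wrist_force: [-0.2, -0.3, -0.1]
opening: 0.539
grasp_force: 0.0
```

Now at crown height; close here.

jog_arm --series '[[[0,0,0,0,0,0,30],[0,0,0,0,0,0,30],[0,0,0,0,0,0,30],[0,0,0,0,0,0,30],[0,0,0,0,0,0,30],[0,0,0,0,0,0,30],[0,0,0,0,0,0,30],[0,0,0,0,0,0,30],[0,0,0,0,0,0,30],[0,0,0,0,0,0,30]]]'

```text
time_s: 11.25
eef_pos: [0.5242, -0.1981, 0.1333]
eef_rot: [0.0, 0.97, -0.245, 0.0]
wrist_force: [-1.2, 2.4, 4.6]
opening: 0.412
grasp_force: 63.3
```

```bash
python3 - <<'E'
from h import *
o=ctrl.get_obs(); print(o)
E
```

```text
{'time_s': 11.25, 'q': array([-5.73141233e-01,  2.56198865e-01,  1.72828141e+00,  6.44892433e-05,
        1.15674715e+00,  1.49178680e+00]), 'dq': array([ 3.91372983e-04, -7.68919256e-04,  3.81545188e-05,  6.60296397e-04,
        7.32141430e-05, -3.67362616e-04]), 'joint_efforts': array([-4.47541997e-01, -4.22269106e+01, -3.06315637e+01, -9.67913540e-02,
       -6.91466052e-01, -3.22411346e-03]), 'eef_pos': array([ 0.52422727, -0.19811431,  0.13328811]), 'eef_rot': array([ 3.05300834e-05,  9.69630981e-01, -2.44572537e-01,  1.82449580e-04]), 'wrist_force': array([-1.17768054,  2.43713474,  4.56180573]), 'torque': array([ 0.17907321,  0.29099018, -0.00273222]), 'grasp_force': 63.30795492332527, 'opening': 0.41201543377023325}
```

jog_arm --series '[[[0,0,0.6,0,0,0,30],[0,0,0.6,0,0,0,30],[0,0,0.6,0,0,0,30],[0,0,0.6,0,0,0,30],[0,0,0.6,0,0,0,30],[0,0,0.6,0,0,0,30],[0,0,0.6,0,0,0,30],[0,0,0,0,0,0,30],[0,0,0,0,0,0,30],[0,0,0,0,0,0,30]]]'

```text
time_s: 12.25
eef_pos: [0.5243, -0.1981, 0.1299]
eef_rot: [0.0, 0.97, -0.245, 0.0]
wrist_force: [-4.4, 3.1, 10.6]
opening: 0.41
grasp_force: 64.3
```

jog_arm --series '[[[0,0,0.5,0,0,0,30],[0,0,0.5,0,0,0,30],[0,0,0.5,0,0,0,30],[0,0,0.5,0,0,0,30],[0,0,0,0,0,0,30],[0,0,0,0,0,0,30],[0,0,0,0,0,0,30],[0,0,0,0,0,0,30],[0,0,0,0,0,0,30],[0,0,0,0,0,0,30]]]'

```text
time_s: 13.25
eef_pos: [0.5243, -0.1981, 0.1281]
eef_rot: [0.0, 0.97, -0.245, 0.0]
wrist_force: [-4.4, 3.5, 12.6]
opening: 0.407
grasp_force: 64.6
```

```bash
cat > s.py <<'E'
from h import *
o=ctrl.get_obs(); r=lambda a:np.round(a,4).tolist()
q=o['eef_rot']; print(o['time_s'],'pos',r(o['eef_pos']),'F',r(o['wrist_force']),'M',r(o['torque']),'q1,6',r(o['q'][[0,5]]),'yaw',round(np.degrees(2*np.arctan2(q[2],q[1])),2),'eff6',r(o['joint_efforts'][5]),'op',round(o['opening'],3),'g',round(o['grasp_force'],1))
E
python3 s.py
```

```text
13.25 pos [0.5243, -0.1981, 0.1281] F [-4.3502, 3.4527, 12.556] M [0.5963, 0.8228, 0.0072] q1,6 [-0.573, 1.4918] yaw -28.31 eff6 0.0008 op 0.407 g 64.6
```

jog_arm --series '[[[-0.3,0,0.2,0,0,0,30],[-0.3,0,0.2,0,0,0,30],[0,0,0,0,0,0,30],[0,0,0,0,0,-0.03,30],[0,0,0,0,0,-0.03,30],[0,0,0,0,0,-0.03,30],[0,0,0,0,0,-0.03,30],[0,0,0,0,0,-0.03,30],[0,0,0,0,0,0,30],[0,0,0,0,0,0,30]]]'

```text
time_s: 14.25
eef_pos: [0.525, -0.1987, 0.1285]
eef_rot: [0.001, 0.985, -0.171, 0.002]
wrist_force: [-1.9, 1.5, 13.5]
opening: 0.412
grasp_force: 64.7
```

```bash
python3 s.py
```

```text
14.25 pos [0.525, -0.1987, 0.1285] F [-1.9191, 1.4907, 13.543] M [0.3457, 0.2904, -0.0187] q1,6 [-0.5733, 1.3417] yaw -19.72 eff6 -0.0334 op 0.412 g 64.7
```

jog_arm --series '[[[0,0,0,0,0,-0.05,30],[0,0,0,0,0,-0.05,30],[0,0,0,0,0,-0.05,30],[0,0,0,0,0,-0.05,30],[0,0,0,0,0,-0.05,30],[0,0,0,0,0,-0.05,30],[0,0,0,0,0,-0.05,30],[0,0,0,0,0,-0.05,30],[0,0,0,0,0,-0.05,30],[0,0,0,0,0,0,30]]]'

```text
time_s: 15.25
eef_pos: [0.5257, -0.1988, 0.1287]
eef_rot: [0.001, 0.999, 0.054, 0.002]
wrist_force: [0.5, 1.6, 12.3]
opening: 0.409
grasp_force: 64.7
```

```bash
python3 s.py; python3 - <<'E'
from h import *
c=ctrl.camera('wrist'); cv2.imwrite('pics/w3.png',c['frame'][150:480,150:490])
E
```

```text
15.25 pos [0.5257, -0.1988, 0.1287] F [0.5407, 1.5727, 12.2865] M [0.3171, -0.0463, 0.0576] q1,6 [-0.5731, 0.8903] yaw 6.14 eff6 -0.4312 op 0.409 g 64.7
```

View pics/w3.png

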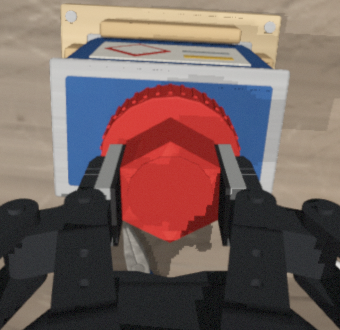

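The crown has turned with the jaws (flats at x≈120 and 220), so it is unlocked. Continue.

jog_arm --series '[[[0,0,0.4,0,0,-0.05,30],[0,0,0,0,0,-0.05,30],[0,0,0,0,0,-0.05,30],[0,0,0,0,0,-0.05,30],[0,0,0,0,0,-0.05,30],[0,0,0,0,0,-0.05,30],[0,0,0,0,0,-0.05,30],[0,0,0,0,0,-0.05,30],[0,0,0,0,0,-0.05,30],[0,0,0,0,0,0,30]]]'

```text
time_s: 16.3
eef_pos: [0.5258, -0.1988, 0.1285]
eef_rot: [0.002, 0.961, 0.275, 0.002]
wrist_force: [0.4, 1.2, 13.2]
opening: 0.409
grasp_force: 64.8
```

```bash
python3 s.py
```

```text
16.3 pos [0.5258, -0.1988, 0.1285] F [0.3955, 1.2222, 13.2478] M [0.2729, -0.051, 0.0128] q1,6 [-0.573, 0.4403] yaw 31.93 eff6 -0.4427 op 0.409 g 64.8
```

jog_arm --series '[[[0,0,0,0,0,-0.045,30],[0,0,0,0,0,-0.045,30],[0,0,0,0,0,-0.045,30],[0,0,0,0,0,-0.045,30],[0,0,0,0,0,-0.045,30],[0,0,0,0,0,-0.045,30],[0,0,0,0,0,-0.045,30],[0,0,0,0,0,-0.045,30],[0,0,0,0,0,-0.045,30],[0,0,0,0,0,0,30]]]'

```text
time_s: 17.3
eef_pos: [0.5258, -0.1989, 0.1285]
eef_rot: [0.002, 0.887, 0.463, 0.002]
wrist_force: [1.4, 1.7, 12.9]
opening: 0.407
grasp_force: 64.8
```

```bash
python3 s.py
```

```text
17.3 pos [0.5258, -0.1989, 0.1285] F [1.3628, 1.747, 12.9352] M [0.2741, -0.1391, 0.0691] q1,6 [-0.5731, 0.0355] yaw 55.12 eff6 -0.3959 op 0.407 g 64.8
```

jog_arm --series '[[[0,0,0,0,0,-0.02,30],[0,0,0,0,0,-0.02,30],[0,0,0,0,0,-0.02,30],[0,0,0,0,0,-0.01,30],[0,0,0,0,0,-0.01,30],[0,0,0,0,0,0,30],[0,0,0,0,0,0,30],[0,0,0,0,0,0,30],[0,0,0,0,0,0,30],[0,0,0,0,0,0,30]]]'

```text
time_s: 18.3
eef_pos: [0.5258, -0.1989, 0.1285]
eef_rot: [0.003, 0.868, 0.497, 0.002]
wrist_force: [-0.1, 1.0, 12.0]
opening: 0.406
grasp_force: 64.8
```

```bash
python3 s.py
```

```text
18.3 pos [0.5258, -0.1989, 0.1285] F [-0.0664, 1.008, 12.0347] M [0.2249, -0.0762, -0.038] q1,6 [-0.5731, -0.0433] yaw 59.63 eff6 -0.0182 op 0.406 g 64.8
```

jog_arm --series '[[[0,0,0,0,0,-0.02,30],[0,0,0,0,0,-0.02,30],[0,0,0,0,0,-0.02,30],[0,0,0,0,0,-0.01,30],[0,0,0,0,0,-0.01,30],[0,0,0,0,0,0,30],[0,0,0,0,0,0,30],[0,0,0,0,0,0,30],[0,0,0,0,0,0,30],[0,0,0,0,0,0,30]]]'

```text
time_s: 19.3
eef_pos: [0.5258, -0.1989, 0.1285]
eef_rot: [0.003, 0.847, 0.531, 0.002]
wrist_force: [0.3, 1.1, 12.5]
opening: 0.409
grasp_force: 64.8
```

```bash
python3 s.py
```

```text
19.3 pos [0.5258, -0.1989, 0.1285] F [0.3128, 1.0929, 12.5112] M [0.2582, -0.0671, -0.012] q1,6 [-0.5731, -0.1233] yaw 64.21 eff6 -0.0337 op 0.409 g 64.8
```

jog_arm --series '[[[0,0,0,0,0,-0.02,30],[0,0,0,0,0,-0.02,30],[0,0,0,0,0,-0.02,30],[0,0,0,0,0,-0.01,30],[0,0,0,0,0,-0.01,30],[0,0,0,0,0,0,30],[0,0,0,0,0,0,30],[0,0,0,0,0,0,30],[0,0,0,0,0,0,30],[0,0,0,0,0,0,30]]]'

```text
time_s: 20.3
eef_pos: [0.5258, -0.199, 0.1285]
eef_rot: [0.003, 0.825, 0.565, 0.001]
wrist_force: [0.3, 1.3, 12.2]
opening: 0.41
grasp_force: 64.8
```

```bash
python3 s.py
```

```text
20.3 pos [0.5258, -0.199, 0.1285] F [0.309, 1.2533, 12.1959] M [0.2236, -0.0727, -0.0031] q1,6 [-0.5731, -0.2033] yaw 68.8 eff6 -0.0176 op 0.41 g 64.8
```

jog_arm --series '[[[0,0,0,0,0,-0.02,30],[0,0,0,0,0,-0.02,30],[0,0,0,0,0,-0.02,30],[0,0,0,0,0,-0.01,30],[0,0,0,0,0,-0.01,30],[0,0,0,0,0,0,30],[0,0,0,0,0,0,30],[0,0,0,0,0,0,30],[0,0,0,0,0,0,30],[0,0,0,0,0,0,30]]]'

```text
time_s: 21.3
eef_pos: [0.5259, -0.199, 0.1285]
eef_rot: [0.003, 0.802, 0.597, 0.001]
wrist_force: [0.9, -0.1, 13.5]
opening: 0.41
grasp_force: 64.8
```

```bash
python3 s.py
```

```text
21.3 pos [0.5259, -0.199, 0.1285] F [0.8508, -0.1386, 13.4623] M [0.227, -0.0582, -0.0512] q1,6 [-0.5731, -0.2833] yaw 73.38 eff6 -0.0337 op 0.41 g 64.8
```

jog_arm --series '[[[0,0,0,0,0,-0.02,30],[0,0,0,0,0,-0.02,30],[0,0,0,0,0,-0.02,30],[0,0,0,0,0,-0.01,30],[0,0,0,0,0,-0.01,30],[0,0,0,0,0,0,30],[0,0,0,0,0,0,30],[0,0,0,0,0,0,30],[0,0,0,0,0,0,30],[0,0,0,0,0,0,30]]]'

```text
time_s: 22.3
eef_pos: [0.5258, -0.199, 0.1285]
eef_rot: [0.003, 0.777, 0.629, 0.001]
wrist_force: [0.6, 1.0, 13.8]
opening: 0.41
grasp_force: 64.8
```

```bash
python3 s.py
```

```text
22.3 pos [0.5258, -0.199, 0.1285] F [0.6033, 1.0139, 13.8394] M [0.256, -0.1159, -0.0799] q1,6 [-0.5731, -0.3633] yaw 77.96 eff6 -0.0202 op 0.41 g 64.8
```

jog_arm --series '[[[0,0,0,0,0,-0.02,30],[0,0,0,0,0,-0.02,30],[0,0,0,0,0,-0.01,30],[0,0,0,0,0,-0.01,30],[0,0,0,0,0,0,30],[0,0,0,0,0,0,30],[0,0,0,0,0,0,30],[0,0,0,0,0,0,30],[0,0,0,0,0,0,30],[0,0,0,0,0,0,30]]]'

```text
time_s: 23.3
eef_pos: [0.5259, -0.1987, 0.1285]
eef_rot: [0.003, 0.758, 0.652, 0.001]
wrist_force: [1.4, 1.3, 13.0]
opening: 0.411
grasp_force: 64.9
```

```bash
python3 s.py
```

```text
23.3 pos [0.5259, -0.1987, 0.1285] F [1.3924, 1.269, 12.9527] M [0.4324, -0.1078, -0.1564] q1,6 [-0.573, -0.4231] yaw 81.39 eff6 -0.1019 op 0.411 g 64.9
```

jog_arm --series '[[[0,0,0,0,0,-0.01,30],[0,0,0,0,0,-0.01,30],[0,0,0,0,0,0,30],[0,0,0,0,0,0,30],[0,0,0,0,0,0,30],[0,0,0,0,0,0,30],[0,0,0,0,0,0,30],[0,0,0,0,0,0,30],[0,0,0,0,0,0,30],[0,0,0,0,0,0,30]]]'

```text
time_s: 24.3
eef_pos: [0.5259, -0.1984, 0.1285]
eef_rot: [0.003, 0.752, 0.66, 0.001]
wrist_force: [1.4, 2.4, 13.5]
opening: 0.407
grasp_force: 65.0
```

```bash
python3 s.py
```

```text
24.3 pos [0.5259, -0.1984, 0.1285] F [1.3954, 2.424, 13.5146] M [0.5721, -0.1704, -0.0973] q1,6 [-0.5728, -0.4431] yaw 82.54 eff6 -0.1282 op 0.407 g 65.0
```

jog_arm --series '[[[0,0,0,0,0,-0.01,30],[0,0,0,0,0,-0.01,30],[0,0,0,0,0,-0.01,30],[0,0,0,0,0,0,30],[0,0,0,0,0,0,30],[0,0,0,0,0,0,30],[0,0,0,0,0,0,30],[0,0,0,0,0,0,30],[0,0,0,0,0,0,30],[0,0,0,0,0,0,30]]]'

```text
time_s: 25.3
eef_pos: [0.5259, -0.198, 0.1284]
eef_rot: [0.002, 0.742, 0.671, 0.002]
wrist_force: [0.8, 4.1, 13.1]
opening: 0.405
grasp_force: 65.2
```

```bash
python3 s.py
```

```text
25.3 pos [0.5259, -0.198, 0.1284] F [0.7574, 4.1469, 13.138] M [0.8384, -0.1362, -0.1536] q1,6 [-0.5724, -0.4731] yaw 84.25 eff6 -0.1682 op 0.405 g 65.2
```

The stop is felt at about 108° (joint torque and side force are rising). Ease back 0.18 rad and raise gently at first.

jog_arm --series '[[[0,0,0,0,0,0.03,30],[0,0,0,0,0,0.03,30],[0,0,0,0,0,0.03,30],[0,0,0,0,0,0.03,30],[0,0,0,0,0,0.03,30],[0,0,0,0,0,0.03,30],[0,0,0,0,0,0,30],[0,0,0,0,0,0,30],[0,0,0,0,0,0,30],[0,0,0,0,0,0,30]]]'

```text
time_s: 26.3
eef_pos: [0.5256, -0.1989, 0.1284]
eef_rot: [0.003, 0.799, 0.602, 0.001]
wrist_force: [-0.1, 2.2, 12.5]
opening: 0.409
grasp_force: 64.9
```

```bash
python3 s.py
```

```text
26.3 pos [0.5256, -0.1989, 0.1284] F [-0.1192, 2.223, 12.4625] M [0.2205, 0.0197, -0.0278] q1,6 [-0.5731, -0.2933] yaw 73.96 eff6 0.005 op 0.409 g 64.9
```

jog_arm --series '[[[0,0,-1,0,0,0,30],[0,0,-1,0,0,0,30],[0,0,-1,0,0,0,30],[0,0,-1,0,0,0,30],[0,0,-1,0,0,0,30],[0,0,-1,0,0,0,30],[0,0,-1,0,0,0,30],[0,0,-1,0,0,0,30],[0,0,0,0,0,0,30],[0,0,0,0,0,0,30]]]'

```text
time_s: 27.3
eef_pos: [0.5251, -0.1987, 0.135]
eef_rot: [0.002, 0.799, 0.601, 0.001]
wrist_force: [2.7, 0.1, 5.6]
opening: 0.41
grasp_force: 63.4
```

```bash
python3 s.py
```

```text
27.3 pos [0.5251, -0.1987, 0.135] F [2.7487, 0.0897, 5.6122] M [-0.1455, -0.6214, -0.0078] q1,6 [-0.5733, -0.2933] yaw 73.95 eff6 -0.0047 op 0.41 g 63.4
```

jog_arm --series '[[[0,0,-1,0,0,0,30],[0,0,-1,0,0,0,30],[0,0,-1,0,0,0,30],[0,0,-1,0,0,0,30],[0,0,-1,0,0,0,30],[0,0,-1,0,0,0,30],[0,0,-1,0,0,0,30],[0,0,-1,0,0,0,30],[0,0,0,0,0,0,30],[0,0,0,0,0,0,30]]]'

```text
time_s: 28.3
eef_pos: [0.5235, -0.1978, 0.1418]
eef_rot: [0.0, 0.799, 0.602, 0.0]
wrist_force: [0.2, 0.1, -0.7]
opening: 0.41
grasp_force: 62.6
```

```bash
python3 s.py
```

```text
28.3 pos [0.5235, -0.1978, 0.1418] F [0.2339, 0.095, -0.704] M [0.0304, 0.0138, 0.0106] q1,6 [-0.5733, -0.2933] yaw 73.96 eff6 -0.0 op 0.41 g 62.6
```

Free: only its own weight (0.7 N) remains. Raise it clear and refine the dish position.

jog_arm --series '[[[0,0,-5,0,0,0,30],[0,0,-5,0,0,0,30],[0,0,-6,0,0,0,30],[0,0,-6,0,0,0,30],[0,0,-6,0,0,0,30],[0,0,-6,0,0,0,30],[0,0,-6,0,0,0,30],[0,0,-6,0,0,0,30],[0,0,-6,0,0,0,30],[0,0,-6,0,0,0,30]]]'

```text
time_s: 29.3
eef_pos: [0.5235, -0.1978, 0.2003]
eef_rot: [0.0, 0.799, 0.602, -0.0]
wrist_force: [-1.8, -0.6, -0.3]
opening: 0.406
grasp_force: 62.6
```

```bash
python3 s.py; python3 - <<'E'
from h import *
for n,f0,box in(('top','top0',(225,235,285,300)),('side','side0',(215,215,280,255)),('wrist','w1',(20,200,150,330))):
    c=np.load(f'pics/{f0}.npy',allow_pickle=True).item(); g=cv2.cvtColor(c['frame'],cv2.COLOR_BGR2HSV)
    x0,y0,x1,y1=box
    m=np.zeros((480,640),np.uint8); m[y0:y1,x0:x1]=(g[y0:y1,x0:x1,1]<45)*1
    m=cv2.morphologyEx(m,cv2.MORPH_OPEN,np.ones((3,3)))
    h=cv2.convexHull(max(cv2.findContours(m,0,1)[0],key=cv2.contourArea))[:,0]
    W=np.array([cast(c,u,v,.012)[:2]*1e3 for u,v in h],np.float32)
    print(n,cv2.fitEllipse(W),(W.min(0)+W.max(0))/2)
E
```

```text
29.3 pos [0.5235, -0.1978, 0.2003] F [-1.7981, -0.586, -0.3458] M [-0.0211, -0.0272, 0.0324] q1,6 [-0.5733, -0.2933] yaw 73.96 eff6 -0.0 op 0.406 g 62.6
top ((506.0363464355469, 96.28205871582031), (122.2798843383789, 123.78497314453125), 109.85208129882812) [506.41382  95.99965]
side ((508.5982971191406, 99.06197357177734), (120.21118927001953, 126.58685302734375), 172.35726928710938) [509.02036  98.88384]
wrist ((507.75244140625, 96.04681396484375), (122.48528289794922, 123.26461791992188), 54.12013244628906) [507.91263   95.653366]
```

jog_arm --series '[[[15,-5,0,0,0,0,30],[30,-10.5,0,0,0,0,30],[30,-10.5,0,0,0,0,30],[30,-10.5,0,0,0,0,30],[30,-10.5,0,0,0,0,30],[30,-10.5,0,0,0,0,30],[30,-10.5,0,0,0,0,30],[30,-10.5,0,0,0,0,30],[30,-10.5,0,0,0,0,30],[23,-8,0,0,0,0,30]]]'

```text
time_s: 30.3
eef_pos: [0.506, 0.0989, 0.1996]
eef_rot: [-0.0, 0.798, 0.602, -0.0]
wrist_force: [-0.2, -0.1, -0.4]
opening: 0.408
grasp_force: 62.6
```

jog_arm --series '[[[0,0,10,0,0,0,30],[0,0,20,0,0,0,30],[0,0,20,0,0,0,30],[0,0,20,0,0,0,30],[0,0,20,0,0,0,30],[0,0,20,0,0,0,30],[0,0,20,0,0,0,30],[0,0,10,0,0,0,30],[0,0,0,0,0,0,30],[0,0,0,0,0,0,30]]]'

```text
time_s: 31.3
eef_pos: [0.5073, 0.0961, 0.0601]
eef_rot: [0.0, 0.799, 0.601, 0.0]
wrist_force: [-0.4, -0.1, -0.5]
opening: 0.408
grasp_force: 62.6
```

```bash
python3 s.py; python3 - <<'E'
from h import *
c=ctrl.camera('side'); f=c['frame']; cv2.imwrite('pics/s3.png',cv2.resize(f[140:290,170:370],(800,600),interpolation=2))
E
```

```text
31.3 pos [0.5073, 0.0961, 0.0601] F [-0.3505, -0.0732, -0.4592] M [-0.0234, 0.0444, 0.011] q1,6 [-0.043, 0.2372] yaw 73.95 eff6 0.0001 op 0.408 g 62.6
```

View pics/s3.png

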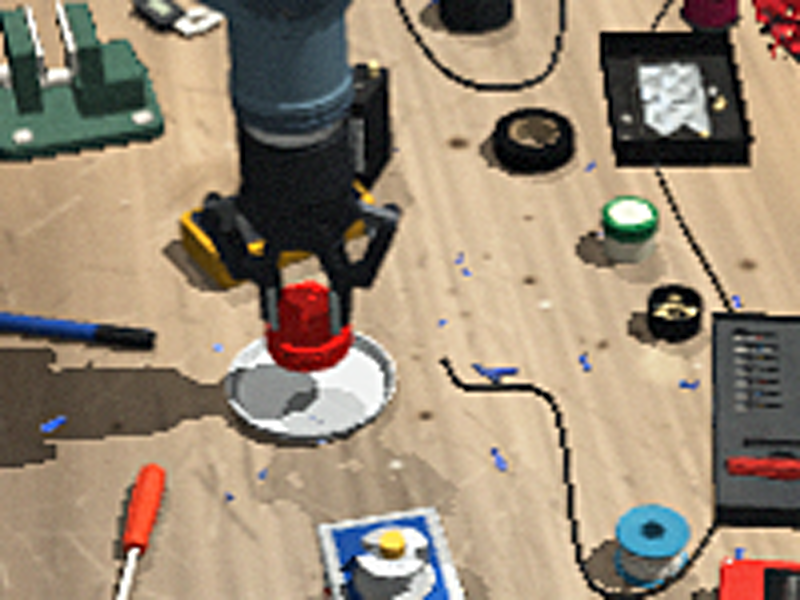

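The cap hangs upright (crop 308,330) over the dish (310,385); the neck is bare at (392,550). Lower it.

jog_arm --series '[[[0,0,8,0,0,0,30],[0,0,8,0,0,0,30],[0,0,8,0,0,0,30],[0,0,6,0,0,0,30],[0,0,3,0,0,0,30],[0,0,2,0,0,0,30],[0,0,1,0,0,0,30],[0,0,1,0,0,0,30],[0,0,0,0,0,0,30],[0,0,0,0,0,0,30]]]'

```text
time_s: 32.35
eef_pos: [0.5073, 0.0962, 0.023]
eef_rot: [0.0, 0.799, 0.602, 0.0]
wrist_force: [0.1, 0.4, -1.4]
opening: 0.411
grasp_force: 62.6
```

jog_arm --series '[[[0,0,0.5,0,0,0,30],[0,0,0.5,0,0,0,30],[0,0,0.5,0,0,0,30],[0,0,0.5,0,0,0,30],[0,0,0,0,0,0,30],[0,0,0,0,0,0,30],[0,0,0,0,0,0,30],[0,0,0,0,0,0,30],[0,0,0,0,0,0,30],[0,0,0,0,0,0,30]]]'

```text
time_s: 33.35
eef_pos: [0.5072, 0.0961, 0.0208]
eef_rot: [0.0, 0.799, 0.601, -0.0]
wrist_force: [-0.5, 0.4, -0.8]
opening: 0.409
grasp_force: 62.6
```

jog_arm --series '[[[0,0,0.3,0,0,0,30],[0,0,0.3,0,0,0,30],[0,0,0.3,0,0,0,30],[0,0,0,0,0,0,30],[0,0,0,0,0,0,30],[0,0,0,0,0,0,30],[0,0,0,0,0,0,30],[0,0,0,0,0,0,30],[0,0,0,0,0,0,30],[0,0,0,0,0,0,30]]]'

```text
time_s: 34.35
eef_pos: [0.5072, 0.0962, 0.0203]
eef_rot: [0.0, 0.799, 0.602, -0.0]
wrist_force: [-1.7, -0.2, 5.0]
opening: 0.405
grasp_force: 63.6
```

```bash
python3 s.py
```

```text
34.35 pos [0.5072, 0.0962, 0.0203] F [-1.7114, -0.2147, 4.9581] M [-0.0607, 0.3335, -0.0072] q1,6 [-0.0428, 0.2372] yaw 73.96 eff6 -0.0118 op 0.405 g 63.6
```

Floor felt at 5 N. Release and withdraw.

jog_arm --series '[[[0,0,0,0,0,0,50],[0,0,0,0,0,0,50],[0,0,0,0,0,0,50],[0,0,0,0,0,0,50],[0,0,0,0,0,0,50],[0,0,0,0,0,0,50],[0,0,-2,0,0,0,50],[0,0,-4,0,0,0,50],[0,0,-6,0,0,0,50],[0,0,-10,0,0,0,50]]]'

```text
time_s: 35.35
eef_pos: [0.5068, 0.0962, 0.0422]
eef_rot: [-0.0, 0.799, 0.602, -0.0]
wrist_force: [-0.2, -0.3, -0.4]
opening: 0.588
grasp_force: 0.0
```

jog_arm --series '[[[0,0,-15,0,0,0,60],[0,0,-15,0,0,0,60],[0,0,-15,0,0,0,60],[0,0,-15,0,0,0,60],[0,0,-15,0,0,0,60],[0,0,-15,0,0,0,60],[0,0,-15,0,0,0,60],[0,0,-15,0,0,0,60],[0,0,0,0,0,0,60],[0,0,0,0,0,0,60]]]'

```text
time_s: 36.35
eef_pos: [0.5073, 0.0962, 0.1624]
eef_rot: [0.0, 0.799, 0.602, 0.0]
wrist_force: [-0.3, 0.6, -0.4]
opening: 0.703
grasp_force: 0.0
```

```bash
python3 s.py; python3 - <<'E'
from h import *
f=ctrl.camera('side')['frame']; w=ctrl.camera('wrist')['frame']
cv2.imwrite('pics/s4.png',np.hstack([cv2.resize(f[200:275,200:300],(400,300),interpolation=2),cv2.resize(w,(400,300))]))
E
```

```text
36.35 pos [0.5073, 0.0962, 0.1624] F [-0.2509, 0.5782, -0.4408] M [-0.0192, 0.01, 0.0062] q1,6 [-0.0428, 0.2372] yaw 73.96 eff6 -0.0 op 0.703 g 0.0
```

View pics/s4.png

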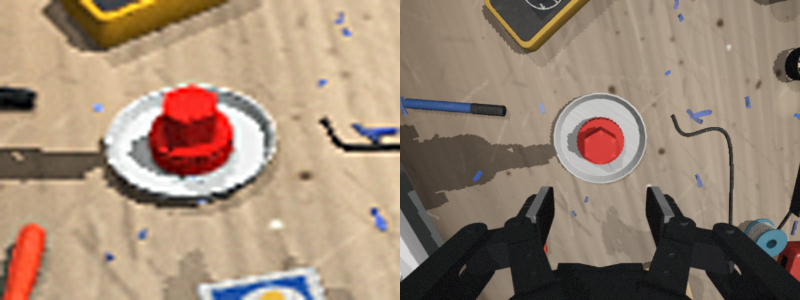

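The cap stands upright in the middle of the dish (crop 190,130; wrist view 600,140), and the gripper is clear of it. Handing in.

```bash
python3 -c "
from bench import ctrl
print(ctrl.hand_in())"
```

```text
the job is handed in; nothing more can be done
None
```

The blue can is open and its red cap is upright near the middle of the steel dish, with the gripper clear; I handed the job in at about 36 s, and no verdict was returned.

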